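# Switch off the casting mould, unload the resin grips and lay them by their drivers

## Robot

A 6-joint arm with a two-finger parallel gripper is mounted at the origin on a cart in front of the work surface, level with it; the furniture and walls round the work are solid. World frame = base frame: x ahead of the robot, y to its left, z up, the work surface at z = 0. Lengths are in mm, angles in rad, forces in N, time in s.
With the tool pointing down it reaches from about 375 to 825 mm from the base axis. Payload 5.5 kg.
Tool frame: the origin (TCP) lies between the finger pads; the fingertips stand 19 mm ahead of it and the grasp point (between the pads) is the TCP; z points along the fingers, y is the line along which they close (so a half turn about z gives the same grasp; the last joint's range is limited). The gripper opens to 85 mm and grips with 20 to 120 N. Pads are 22 mm wide; open, the fingers measure 114 mm over their backs; the gripper's body (76 mm by 85 mm) begins 54 mm behind the grasp point. The pads swing forward as they close: fully open they stand 13 mm farther back than shut.
Start: joints at [-1.227, 0.314, -0.047, 1.21, 0, 1.571], TCP at [202.237, -564.885, 250.299] pointing down, gripper open.
Joint ranges: [-2.67, 2.67], [-0.69, 1.73], [-1.03, 1.25], [-2.08, 2.16], [-1.42, 1.45], [-3.14, 3.14]. Speed limits (rad/s): [2.39, 2.39, 3.01, 3.14, 3.14, 3.14].

## Interface

Orientations are given as a unit quaternion [w, x, y, z].
In Python, from plant import * gives the robot as it stands. The module is installed in compiled form; this text tells all that it offers.
- The arm moves only by the shell command python3 -m crank 'ROWS' [OPENING] [FORCE]. ROWS is JSON, a list of rows, each a list of 2 entries, a list of its own where there are three numbers: the shift along the tool's x, y, z in cm, then the turn about the tool's z in rad. A call has 1 to 8 rows; each row is the pose to reach, as a shift and turn from the pose commanded when the call began, along the tool's axes at that moment; what a row does not reach only later rows make up. A row lasts 1/10 s, in which the tool goes at most 50 mm and 8.59 degrees, less where a joint would pass 70% of its speed; a pose out of reach is approached as far as the arm can. A call with a gripper value outside its range is refused whole. OPENING is the finger opening in cm, from 0 to 8.54, set as the call begins (- or left out, the last holds). The fingers move at their own pace and stop on an object; FORCE is the grip in N (left out, the last holds). Time passes only in rows, so rows that repeat a pose let the fingers close. It gives the time, the measured TCP pose, the force, the opening and the grip force at its end, in the units of the state.
- state(): the state, without advancing time (a new reading comes with each control period).
- snapshot(name): name is "side" or "top" or "wrist"; returns the picture (400x640x3 uint8, blue, green, red); there is no depth.
- get_calibration(name): a dict with "camera_matrix" (3x3 intrinsics, pixels), "R" (3x3) and "t" (3): a world point X has camera coordinates R X + t. Camera axes: x right, y down, z forward; pixel columns grow to the right and rows downward; lengths in mm; the calibration is good to about 2 mm. A picture is of the moment at which its call begins: read the wrist's pose just before it. get_calibration takes no time and is no camera call; for the wrist camera it gives the pose at the moment of the call.
- job_done(): hands the job in; it is judged then, once.
Trained networks look in the newest picture that a camera, given by its name, has taken for a name from the list of things; names that differ only in an ending like _2 or _b are one class to them, and where a whole thing is asked for, a point or a joint stands for the part that bears it (a point fixed in the world has none). Each returns a list of dicts, best first, with "p" (0 to 1); they miss things now and then, are a little off and sometimes report something else, mostly with a low value. They report only what shows in the picture. A call takes as long as a camera call.
- outline_of(query, camera): "pixels" (400x640 bool, what is visible of it) and "bbox" ([left, top, width, height] in pixels, round what is visible of it).
The state is a dict: "clock": time; "joint_positions": joint angles; "dq": joint speeds; "tau": joint torques, N m; "ee_pos": TCP position; "tcp_rot": TCP orientation; "ft_force": force on the tool from outside, world axes, zero at the start; "torque": the same for the moment, N m; "finger_gap": finger opening in mm; "grasp_force": force on a finger pad.
Only numpy, scipy, OpenCV 4.12 (cv2) and the standard library are available. Lean on these libraries where they do the work, as an engineer would, in place of code of your own. Each camera call takes 0.05 s, during which the arm holds its last target. There are 200 camera calls.

## Task

Throw the power lever of the casting mould fully over to off, away from the robot, while all the cast grips are still in the mould. Then lift every grip out of its cavity and lay it flat on the bench alongside the middle of the screwdriver whose end cap has its colour, parallel to the driver and about 5 cm from it centre to centre; where there are two grips of a colour, lay one on either side of the driver. Leave the solder spool, the tape roll and the side cutters where they are, and leave the lever off.

Things in the scene. Friction and masses are not known exactly. Their poses are not given: they have to be found in the camera images.
- power_lever (a joint): toggle lever of the mould's power switch, a black 26 mm ball on a steel stick 70 mm long from the hinge; 0 = on (leans 0.5 rad toward the robot), 1.0 = off (leans 0.5 rad away from the robot, at its stop). It has light friction (about 1 N at the ball) and stays where it is left
- power_lever_tip (a point): centre of the ball at the end of the power lever (ball 26 mm across); 83 mm above the bench at either end of the swing, 92 mm half-way
- power_lever_base: grey housing of the power switch, 70 x 50 x 25 mm, fixed to the bench; origin at the centre of its underside, the lever's hinge is 22 mm above it; its +x axis (level, roughly away from the robot) is the direction the ball moves when it is switched off, its y axis is the hinge axis
- mould_top (a point): casting mould, an aluminium block on a dark plate, 204 x 138 mm and 24 mm high, fixed to the bench; the point is the centre of its top face. Four open cavities, 87 x 33 mm and 12 mm deep, long sides along the mould's x axis, centred 48 mm either way in x and 35 mm either way in y. Between the mould and the drivers a soldering iron lies in its holder (x 0.49 to 0.71, y -0.09 to 0.09), up to 160 mm above the bench
- driver_blue_mid (a point): precision screwdriver with a blue end cap, 140 mm long, barrel 10 mm thick, cap 20 mm wide and 17 mm high, lying on the bench; the point is the middle of its length, 8 mm above its underside; its y axis runs along the driver from tip to cap. It is light and may roll about that axis
- driver_red_mid (a point): the same kind of screwdriver with a red end cap; same point and axes
- grip_blue_a_mid (a point): blue cast resin screwdriver grip with dark bands, a rounded bar 84 long x 30 wide x 32 mm high, 70 g; the point is its centre; x axis along its length, z up as cast. At the start it sits 12 mm deep in a mould cavity, 20 mm standing proud, 1.5 mm play all round; may be absent (only three or four of the grips are there)
- grip_blue_b_mid (a point): blue cast resin screwdriver grip with dark bands, a rounded bar 84 long x 30 wide x 32 mm high, 70 g; the point is its centre; x axis along its length, z up as cast. At the start it sits 12 mm deep in a mould cavity, 20 mm standing proud, 1.5 mm play all round; may be absent (only three or four of the grips are there)
- grip_red_a_mid (a point): red cast resin screwdriver grip with dark bands, a rounded bar 84 long x 30 wide x 32 mm high, 70 g; the point is its centre; x axis along its length, z up as cast. At the start it sits 12 mm deep in a mould cavity, 20 mm standing proud, 1.5 mm play all round; may be absent (only three or four of the grips are there)
- grip_red_b_mid (a point): red cast resin screwdriver grip with dark bands, a rounded bar 84 long x 30 wide x 32 mm high, 70 g; the point is its centre; x axis along its length, z up as cast. At the start it sits 12 mm deep in a mould cavity, 20 mm standing proud, 1.5 mm play all round; may be absent (only three or four of the grips are there)
- solder_spool: white spool of solder, 51 mm across, 34 mm high, standing on its flange; a bystander; origin at the centre of its underside
- kapton_roll: roll of amber tape lying flat, 68 mm across, 12 mm high; a bystander; origin at the centre of its underside
- side_cutters: blue-handled side cutters lying flat, 126 x 43 x 12 mm; a bystander; origin at the centre of its underside

How it is judged:
By the outcome, as a careful person would: the job done as asked, in the order asked, and still so for the second after the job is handed in, with the robot touching nothing.
Of grip_blue_a, grip_blue_b, grip_red_a, grip_red_b only 3 to 4 are there at a start; the rules pass over those that are not, and their reading is None.
At some moment in a run one of driver_blue, driver_red may be knocked a few centimetres aside while the robot is not near it.
Once in a run the grip may slacken for a moment while it holds something.
It also fails if it takes over 210 s, if anything falls off the work surface, if the arm or the gripper's body presses on something with over 40 N, if the wrist force passes 120 N, or if a joint passes its speed limit or range.

## Working session

There is one attempt and no reset: what is moved stays moved. The work goes in short steps, Python scripts to look and compute and a shell command to move; the robot and the scene stay as the last step left them, time stands still between calls to the robot, and variables do not carry over. Pictures are saved under pics/ and viewed, at most 14 in all, crops included, and the job is handed in when it is done.

```bash
mkdir -p pics; cat > h.py <<'E'
from plant import *
import numpy as np, cv2
def ray(cam,u,v,z,cal=None):
    c=cal or get_calibration(cam); K=np.array(c["camera_matrix"]);R=np.array(c["R"]);t=np.array(c["t"]).ravel()
    d=R.T@np.linalg.inv(K)@np.array([u,v,1.]); o=-R.T@t
    return o+d*(z-o[2])/d[2]
def proj(cam,X):
    c=get_calibration(cam);p=np.array(c["camera_matrix"])@(np.array(c["R"])@np.array(X,float)+np.array(c["t"]).ravel());return p[:2]/p[2]
E
python3 - <<'E'
from h import *
s=state();print({k:np.round(v,3).tolist() for k,v in s.items()})
for c in("top","side"):
    im=snapshot(c);cv2.imwrite(f"pics/{c}0.png",im)
    cal=get_calibration(c);R=np.array(cal["R"]);print(c,np.round(-R.T@np.array(cal["t"]).ravel()),np.round(R,2).tolist(),np.round(cal["camera_matrix"]).tolist())
zs=dict(power_lever=83,power_lever_base=25,driver_blue_mid=8,driver_red_mid=8,grip_blue_a_mid=28,grip_red_a_mid=28,solder_spool=34,kapton_roll=12,side_cutters=12)
for n,z in zs.items():
    for o in outline_of(n,"top")[:5]:
        if o["p"]<.2: continue
        m=o["pixels"].astype(np.uint8);v,u=np.nonzero(m)
        r=cv2.minAreaRect(np.stack([u,v],1).astype(np.float32));b=cv2.boxPoints(r)
        W=[ray("top",*p,z)[:2] for p in b]; e=[W[1]-W[0],W[2]-W[1]]; L=max(e,key=np.linalg.norm)
        print(n,round(o["p"],2),o["bbox"],"c",np.round(ray("top",*r[0],z)[:2]),"size",[round(np.linalg.norm(x)) for x in e],"ang",round(float(np.arctan2(L[1],L[0])),3))
E
```

```text
{'clock': 0.0, 'joint_positions': [-1.227, 0.314, -0.048, 1.21, 0.0, 1.571], 'dq': [0.0, -0.001, -0.0, -0.001, -0.001, 0.001], 'tau': [-0.0, -53.958, 33.975, 0.019, -0.0, -0.0], 'ee_pos': [202.054, -564.379, 249.42], 'tcp_rot': [-0.001, 0.985, 0.171, -0.0], 'ft_force': [0.676, 0.551, -0.177], 'torque': [0.005, -0.015, 0.03], 'grasp_force': 0.0, 'finger_gap': 85.4}
top [ 313.   87. 1519.] [[-0.01, -1.0, -0.01], [-0.99, 0.01, -0.17], [0.17, 0.0, -0.99]] [[496.0, 0.0, 322.0], [0.0, 496.0, 198.0], [0.0, 0.0, 1.0]]
side [247. 940. 821.] [[-0.95, -0.31, -0.01], [-0.19, 0.6, -0.78], [0.25, -0.74, -0.63]] [[391.0, 0.0, 322.0], [0.0, 391.0, 191.0], [0.0, 0.0, 1.0]]
power_lever 0.39 [303.1, 194.8, 10.2, 28.6] c [529. 132.] size [29, 80] ang 3.134
power_lever_base 0.73 [238.2, 244.5, 16.0, 29.2] c [385. 328.] size [78, 53] ang -0.211
driver_blue_mid 0.44 [427.9, 220.3, 9.7, 33.0] c [ 448. -243.] size [16, 81] ang -3.066
driver_blue_mid 0.4 [422.3, 164.0, 9.2, 28.2] c [ 632. -233.] size [83, 16] ang -0.096
grip_red_a_mid 0.65 [301.8, 223.4, 10.6, 29.6] c [442. 136.] size [27, 84] ang 3.134
solder_spool 0.5 [444.6, 130.7, 19.1, 19.3] c [ 739. -310.] size [61, 52] ang -0.799
kapton_roll 0.67 [274.0, 189.7, 47.4, 70.9] c [486. 169.] size [209, 139] ang 0.006
kapton_roll 0.52 [403.6, 132.3, 23.9, 22.8] c [ 743. -201.] size [69, 65] ang -0.793
side_cutters 0.69 [171.1, 253.3, 33.3, 12.3] c [383. 501.] size [42, 103] ang -1.581
```

View pics/top0.png

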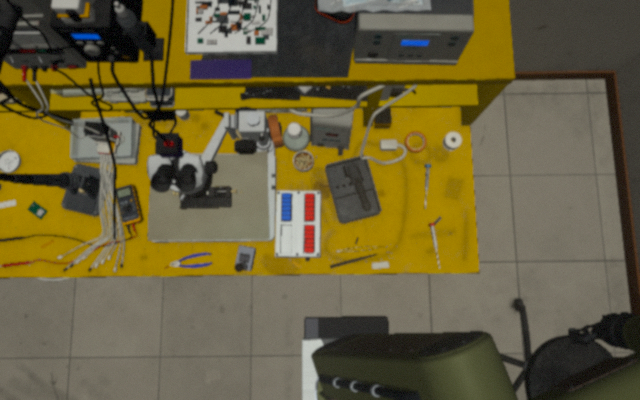

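View pics/side0.png

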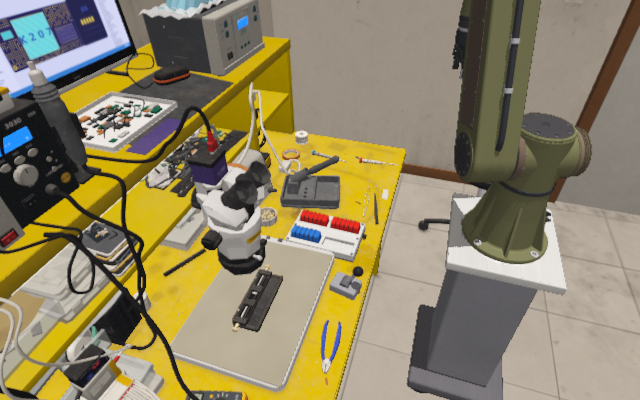

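The top view shows the mould at about (297,224) px with two red grips on the right and one blue grip at upper left. The drivers are at about (427,186) and (435,243), and the switch is at (244,258). The side view confirms three grips and the lever leaning toward the robot. I'll pass over the drivers on the way to the lever.

```bash
cat >> h.py <<'E'
def go(x,y,z,yaw):
    "print the shift (cm, tool axes) and turn from here to the world target"
    from scipy.spatial.transform import Rotation as Ro
    s=state(); R=Ro.from_quat(np.roll(s["tcp_rot"],-1)).as_matrix()
    y0=np.arctan2(R[1,0],R[0,0]); d=(R.T@(np.array([x,y,z])-s["ee_pos"]))/10
    t=-(yaw-y0); t=(t+np.pi)%(2*np.pi)-np.pi
    print("shift",np.round(d,2),"turn",round(t,3),"rows>=",int(np.ceil(max(np.linalg.norm(d)/5,abs(t)/.15))),"q",np.round(s["joint_positions"],2))
def T(p): 
    s=state();print(round(s["clock"],1),np.round(s["ee_pos"],1),"yaw gap f",s["finger_gap"],s["grasp_force"],np.round(s["ft_force"],1))
E
python3 -c "
from h import *
go(500,-235,300,0)"
```

```text
shift [ 39.15 -21.02  -4.97] turn 0.344 rows>= 9 q [-1.23  0.31 -0.05  1.21 -0.    1.57]
```

```bash
R='x'; python3 -m crank '[[[10,-5,-5],0.15],[[20,-10,-5],0.3],[[30,-15,-5],0.344],[[39,-21,-5],0.344],[[39,-21,-5],0.344],[[39,-21,-5],0.344],[[39,-21,-5],0.344],[[39,-21,-5],0.344]]' 
python3 -c "
from h import *
go(500,-235,300,0)"
```

```text
clock: 1.35
ee_pos: [466.1, -272.5, 297.8]
tcp_rot: [0.0, 1.0, -0.0, 0.0]
ft_force: [-0.4, -0.8, 0.1]
finger_gap: 85.2
grasp_force: 0.0
shift [ 3.39 -3.75 -0.22] turn -0.0 rows>= 2 q [-0.53  0.18 -0.11  1.28 -0.    2.61]
```

```bash
cat >> h.py <<'E'
def find(n,z,cam="wrist",pmin=.3):
    cal=get_calibration(cam)
    for o in outline_of(n,cam)[:4]:
        if o["p"]<pmin: continue
        v,u=np.nonzero(o["pixels"])
        r=cv2.minAreaRect(np.stack([u,v],1).astype(np.float32));b=cv2.boxPoints(r)
        W=[ray(cam,*p,z,cal)[:2] for p in b]; e=[W[1]-W[0],W[2]-W[1]]; L=max(e,key=np.linalg.norm)
        print(n,round(o["p"],2),"px",np.round(r[0]),"c",np.round(np.mean(W,0),1),"size",[round(np.linalg.norm(x)) for x in e],"ang",round(float(np.arctan(L[1]/L[0])),3))
E
python3 - <<'E'
from h import *
cv2.imwrite("pics/w1.png",snapshot("wrist"))
for n in("driver_blue_mid","driver_red_mid"): find(n,8)
c=get_calibration("wrist");R=np.array(c["R"]);print(np.round(-R.T@np.array(c["t"]).ravel()),np.round(R,2).tolist(),np.round(c["camera_matrix"]).tolist())
E
```

```text
driver_blue_mid 0.98 px [282.  50.] c [ 596.6 -222.1] size [111, 10] ang -0.095
driver_blue_mid 0.34 px [ 10. 178.] c [439.5 147. ] size [26, 96] ang -0.267
driver_red_mid 0.95 px [297. 186.] c [ 425.1 -242.4] size [18, 135] ang 0.088
[ 543. -273.  422.] [[0.0, -1.0, -0.0], [-0.95, -0.0, 0.3], [-0.3, -0.0, -0.95]] [[320.0, 0.0, 319.0], [0.0, 320.0, 197.0], [0.0, 0.0, 1.0]]
```

View pics/w1.png

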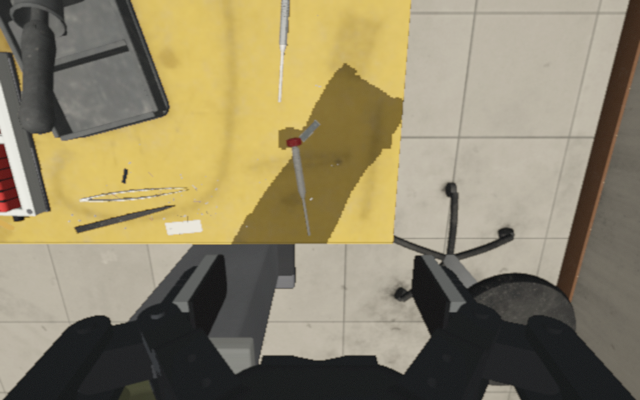

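```bash
python3 -m crank '[[[0,-3,0],-0.15],[[-1,-8,0],-0.3],[[-2,-13,0],-0.45],[[-2,-18,0],-0.6],[[-3,-23,0],-0.75],[[-3,-28,0],-0.9],[[-4,-33,0],-1.05],[[-4,-38,0],-1.2]]' 
python3 -c "
from h import *
go(430,170,300,np.pi)"
```

```text
clock: 2.3
ee_pos: [424.1, 102.5, 297.6]
tcp_rot: [0.0, 0.824, 0.566, 0.0]
ft_force: [1.7, -0.2, -0.2]
finger_gap: 85.2
grasp_force: 0.0
shift [ 6.51 -1.87 -0.24] turn -1.938 rows>= 13 q [ 0.24 -0.01 -0.32  1.26 -0.    2.18]
```

```bash
python3 -m crank '[[[3,-1,0],-0.15],[[6.5,-2,0],-0.3],[[6.5,-2,0],-0.45],[[6.5,-2,0],-0.6],[[6.5,-2,0],-0.75],[[6.5,-2,0],-0.9],[[6.5,-2,0],-1.05],[[6.5,-2,0],-1.2]]' >/dev/null; python3 -m crank '[[[0,0,0],-0.15],[[0,0,0],-0.3],[[0,0,0],-0.45],[[0,0,0],-0.6],[[0,0,0],-0.738],[[0,0,0],-0.738]]' 
python3 - <<'E'
from h import *
cv2.imwrite("pics/w2.png",snapshot("wrist"))
go(430,170,300,np.pi)
for n in("grip_blue_a_mid","grip_red_a_mid"): find(n,40)
find("power_lever_base",25);find("power_lever_tip",83); find("mould_top",24)
E
```

```text
clock: 3.7
ee_pos: [430.3, 168.7, 297.3]
tcp_rot: [0.0, 0.003, 1.0, -0.0]
ft_force: [0.0, 1.4, 0.3]
finger_gap: 85.5
grasp_force: 0.0
shift [ 0.03  0.11 -0.26] turn -0.008 rows>= 1 q [ 0.37  0.04 -0.27  1.26 -0.    0.38]
grip_red_a_mid 0.7 px [292. 170.] c [440.6 134.7] size [86, 32] ang -0.047
power_lever_base 0.61 px [459. 120.] c [383.2 338.5] size [87, 78] ang -0.188
power_lever_tip 0.69 px [476. 110.] c [367.4 328.9] size [50, 27] ang -0.743
power_lever_tip 0.52 px [292. 171.] c [431.1 138.8] size [28, 75] ang -0.02
mould_top 0.87 px [319. 196.] c [485.  168.9] size [213, 131] ang -0.068
```

View pics/w2.png

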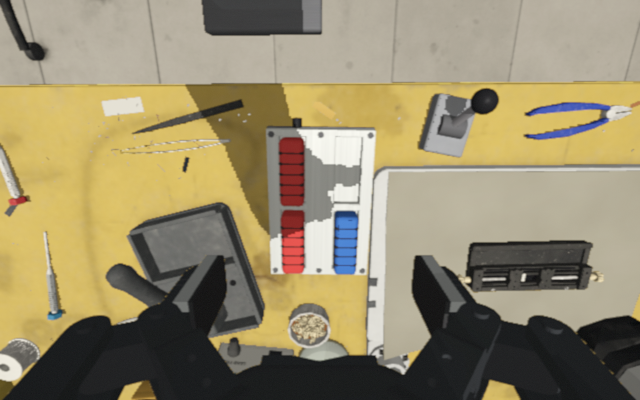

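Ball is at about (485,101) px, and the housing's top face spans roughly (435,95)–(470,150). I'll compute the geometry next.

```bash
python3 - <<'E'
from h import *
im=cv2.imread("pics/w2.png")
b=ray("wrist",485,101,83);print("ball",b)
for p in((435,95),(424,147),(462,155),(472,120)): print(p,np.round(ray("wrist",*p,22)))
print("side")
find("power_lever_base",15,"side");find("power_lever_tip",83,"side")
c=im[70:180,400:520];cv2.imwrite("pics/lev.png",cv2.resize(c,None,fx=5,fy=5,interpolation=cv2.INTER_CUBIC))
for n in ((448,139),(400,144),(532,139),(529,202)): pass
for uv in((292,172),(293,242),(346,242)): print("grip top",np.round(ray("wrist",*uv,44)))
for uv in((267,128),(375,128),(374,273),(270,274)): print("corner",np.round(ray("wrist",*uv,24)))
E
```

```text
ball [358.41729966 337.74975148  83.        ]
(435, 95) [352. 308.  22.]
(424, 147) [414. 300.  22.]
(462, 155) [425. 349.  22.]
(472, 120) [382. 356.  22.]
side
power_lever_base 0.92 px [348. 279.] c [386.8 307.9] size [109, 81] ang 1.484
power_lever_tip 0.46 px [354. 274.] c [364.9 342.9] size [54, 27] ang 1.181
grip top [440. 136.  44.]
grip top [533. 135.  44.]
grip top [533. 204.  44.]
corner [390. 106.  24.]
corner [390. 238.  24.]
corner [591. 246.  24.]
corner [592.  99.  24.]
```

View pics/lev.png

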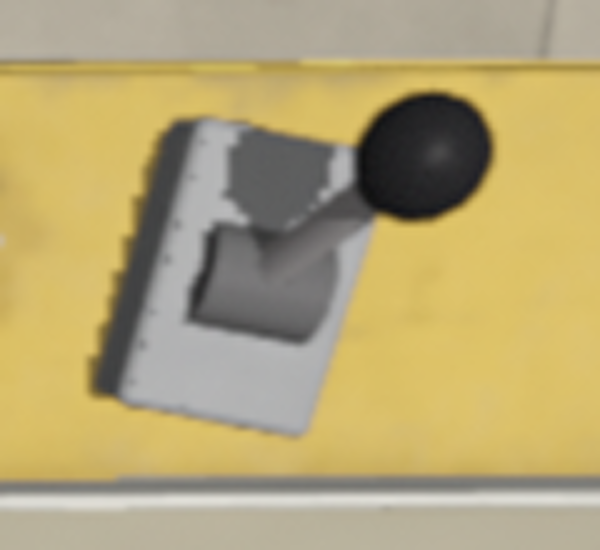

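The crop shows the housing yawed about −0.22 rad, with the ball leaning toward the robot. I'll push with closed fingers.

```bash
python3 -c "
from h import *
a=ray('wrist',440,93.6,25);b=ray('wrist',424.4,150,25);c=ray('wrist',460,157.4,25);print(a,b,c)
d=(b-a)[:2];d/=np.linalg.norm(d);print(d,np.arctan2(d[1],d[0]))
go(314,348,180,np.pi-.22);go(314,348,85,np.pi-.22)"
```

```text
[350.63020129 312.39158651  25.        ] [417.3194016  300.27292713  25.        ] [426.84068208 345.73596818  25.        ]
[ 0.98388717 -0.17879047] -0.17975697601495857
shift [11.69 17.76 11.73] turn 0.215 rows>= 5 q [ 0.38  0.04 -0.27  1.26 -0.    0.38]
shift [11.69 17.76 21.23] turn 0.215 rows>= 7 q [ 0.38  0.04 -0.27  1.26 -0.    0.38]
```

```bash
python3 -m crank '[[[4,5,3],0.1],[[8,9,6],0.21],[[11.7,13,9],0.21],[[11.7,17.8,12],0.21],[[11.7,17.8,15],0.21],[[11.7,17.8,18],0.21],[[11.7,17.8,21.2],0.21],[[11.7,17.8,21.2],0.21]]' 0
python3 -c "
from h import *
go(314,348,85,np.pi-.2);go(405,329,85,np.pi-.2)"
```

```text
clock: 4.9
ee_pos: [310.8, 346.0, 81.5]
tcp_rot: [-0.002, 0.106, 0.994, -0.003]
ft_force: [-0.2, -0.5, -0.1]
finger_gap: -0.4
grasp_force: 0.0
shift [-0.27  0.27 -0.36] turn -0.013 rows>= 1 q [ 0.84  0.21 -0.6   0.77 -0.    1.05]
shift [-9.57  0.33 -0.39] turn -0.013 rows>= 2 q [ 0.84  0.21 -0.6   0.77 -0.    1.05]
```

```bash
python3 -m crank '[[[-1.5,0.2,-0.3],0],[[-2.5,0.2,-0.3],0],[[-4,0.2,-0.3],0],[[-5,0.2,-0.3],0],[[-6,0.3,-0.3],0],[[-7,0.3,-0.3],0],[[-8,0.3,-0.3],0],[[-8,0.3,-0.3],0]]'
python3 -m crank '[[[-0.5,0,0],0],[[-1,0,0],0],[[-1,0,0],0]]'
```

```text
clock: 5.7
ee_pos: [394.0, 334.0, 88.3]
tcp_rot: [0.0, 0.107, 0.994, -0.0]
ft_force: [-0.4, 0.9, 0.6]
finger_gap: -0.5
grasp_force: 0.0
clock: 6.0
ee_pos: [400.6, 332.2, 87.9]
tcp_rot: [-0.002, 0.106, 0.994, 0.0]
ft_force: [-6.9, 1.4, 1.6]
finger_gap: 0.1
grasp_force: 3.1
```

```bash
python3 -m crank '[[[-0.3,0,0],0],[[-0.3,0,0],0]]'; python3 -m crank '[[[4,0,0],0],[[8,0,0],0],[[8,0,-4],0],[[8,0,-8],0],[[8,0,-12],0]]'; python3 - <<'E'
from h import *
im=snapshot("wrist");cv2.imwrite("pics/w3.png",im)
find("power_lever_tip",83)
snapshot("side");find("power_lever_tip",83,"side")
go(440,135,150,np.pi);go(533,204,150,np.pi)
E
```

```text
clock: 6.2
ee_pos: [400.9, 332.1, 87.8]
tcp_rot: [-0.005, 0.106, 0.994, 0.001]
ft_force: [-13.6, 3.7, 6.2]
finger_gap: -0.0
grasp_force: 7.2
clock: 6.7
ee_pos: [326.5, 348.4, 209.7]
tcp_rot: [0.0, 0.106, 0.994, -0.0]
ft_force: [1.7, 1.2, -0.1]
finger_gap: 0.1
grasp_force: 0.0
power_lever_tip 0.63 px [336. 268.] c [413. 338.] size [20, 67] ang -1.021
power_lever_tip 0.59 px [314. 152.] c [ 626.3 -131.2] size [13, 10] ang -1.241
shift [-15.5  -18.57   5.93] turn -0.213 rows>= 5 q [ 0.82  0.11 -0.4   1.06 -0.    1.03]
shift [-23.12  -9.86   5.96] turn -0.213 rows>= 6 q [ 0.82  0.11 -0.4   1.06 -0.    1.03]
```

View pics/w3.png

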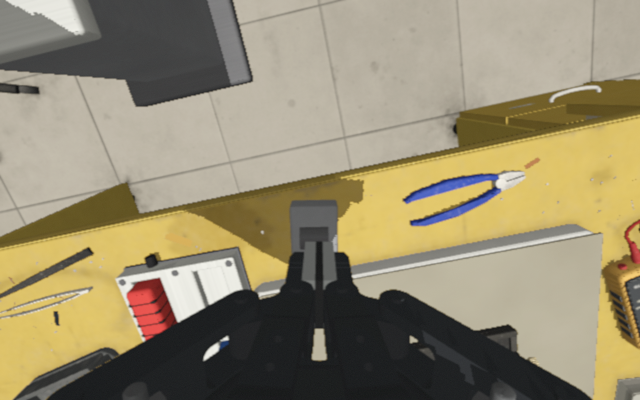

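The lever is at its stop: motion stalled at 401 mm while the force rose, which matches the geometry. The side cutters are untouched. Next, the first red grip.

```bash
python3 -m crank '[[[-3,-4,0],-0.1],[[-6,-8,1],-0.21],[[-9,-12,2],-0.21],[[-12,-15,3],-0.21],[[-15.5,-18.6,6],-0.21],[[-15.5,-18.6,6],-0.21],[[-15.5,-18.6,6],-0.21]]' 5.5 40; python3 - <<'E'
from h import *
im=snapshot("wrist");cv2.imwrite("pics/w4.png",im)
find("grip_red_a_mid",40);find("mould_top",24);find("grip_blue_a_mid",40)
go(440,135.5,60,np.pi)
E
```

```text
clock: 7.6
ee_pos: [437.7, 132.2, 146.1]
tcp_rot: [-0.002, 0.003, 1.0, -0.001]
ft_force: [-0.2, 0.4, 0.2]
finger_gap: 55.1
grasp_force: 0.0
grip_red_a_mid 0.73 px [323. 206.] c [442.3 135.4] size [29, 88] ang 0.017
mould_top 0.95 px [367. 237.] c [487.3 174.5] size [216, 132] ang -0.058
shift [-0.12  0.05  8.86] turn -0.002 rows>= 2 q [ 0.3   0.12 -0.53  0.92  0.    0.3 ]
```

View pics/w4.png

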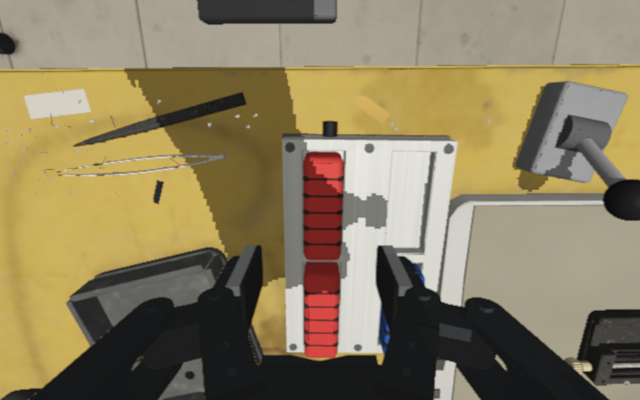

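The lever is off (ball beyond the housing at (625,200)). The red grip is at (323,206), directly below the fingers. Descending.

```bash
python3 -m crank '[[[-0.2,0,3],0],[[-0.2,0,6],0],[[-0.2,0,8],0],[[-0.2,0,9.3],0],[[-0.2,0,10],0],[[-0.2,0,10],0]]'; python3 -m crank '[[[0,0,0.2],0],[[0,0,0.2],0],[[0,0,0.2],0],[[0,0,0.2],0],[[0,0,0.2],0]]' 2 40
```

```text
clock: 8.4
ee_pos: [440.5, 134.7, 48.1]
tcp_rot: [-0.0, 0.001, 1.0, -0.0]
ft_force: [-0.3, 0.3, 0.7]
finger_gap: 55.4
grasp_force: 0.0
clock: 8.9
ee_pos: [441.9, 134.2, 47.2]
tcp_rot: [0.001, 0.002, 1.0, 0.0]
ft_force: [0.3, 0.7, 5.7]
finger_gap: 28.7
grasp_force: 41.0
```

```bash
python3 -m crank '[[[0,0,-0.5],0],[[0,0,-1.5],0],[[0,0,-3],0],[[0,0,-6],0],[[0,0,-10],0],[[0,0,-15],0],[[0,0,-20],0],[[0,0,-20],0]]' 2 60; python3 - <<'E'
from h import *
snapshot("side");find("grip_red_a_mid",200,"side",.2)
go(425,-190,250,np.pi)
E
```

```text
clock: 9.7
ee_pos: [444.5, 134.8, 253.9]
tcp_rot: [0.005, 0.002, 1.0, 0.002]
ft_force: [0.3, -0.2, -0.6]
finger_gap: 28.1
grasp_force: 59.9
grip_red_a_mid 0.72 px [346. 167.] c [458.8  85.2] size [75, 96] ang -0.046
shift [  1.56 -32.41  -0.22] turn -0.004 rows>= 7 q [ 0.29  0.05 -0.37  1.15 -0.    0.3 ]
```

```bash
python3 -m crank '[[[0.5,-5,0],0],[[1,-10,0],0],[[1.5,-15,0],0],[[1.5,-20,0],0],[[1.5,-25,0],0],[[1.5,-30,0],0],[[1.5,-35,0],0],[[1.5,-35,0],0]]'; python3 - <<'E'
from h import *
im=snapshot("wrist");cv2.imwrite("pics/w5.png",im)
find("driver_red_mid",8);find("driver_blue_mid",8);go(425,-190,150,np.pi)
E
```

```text
clock: 10.6
ee_pos: [423.2, -220.8, 244.5]
tcp_rot: [-0.001, 0.005, 1.0, -0.0]
ft_force: [-0.1, 0.7, -1.4]
finger_gap: 28.3
grasp_force: 59.9
shift [-0.17  2.53  9.49] turn -0.005 rows>= 2 q [-0.47  0.08 -0.34  1.15  0.   -0.47]
```

View pics/w5.png

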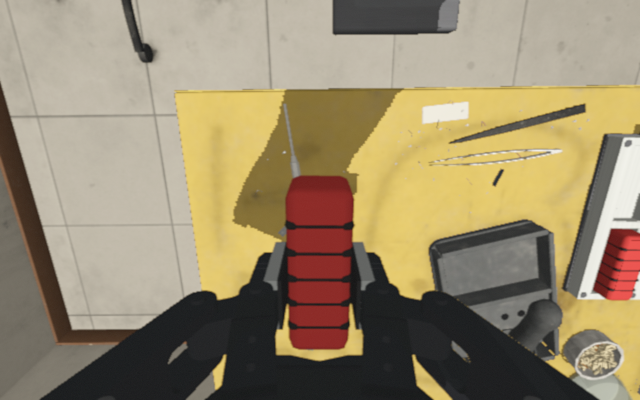

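The driver is mostly hidden by the held grip; only its tip shows at (286,103). I'll shift aside for a clear view.

```bash
python3 -m crank '[[[0,4,0],0],[[0,8,0],0],[[0,10,0],0],[[0,10,0],0]]'; python3 - <<'E'
from h import *
im=snapshot("wrist");cv2.imwrite("pics/w6.png",im[60:360,60:460])
find("driver_red_mid",8);find("driver_blue_mid",8);go(425,-190,150,np.pi)
E
```

```text
clock: 11.15
ee_pos: [424.2, -112.3, 245.8]
tcp_rot: [-0.001, -0.001, 1.0, 0.001]
ft_force: [-0.1, -0.9, -0.7]
finger_gap: 28.4
grasp_force: 60.0
driver_red_mid 0.6 px [203. 161.] c [ 422.6 -247.4] size [18, 141] ang 0.067
driver_blue_mid 0.45 px [230. 275.] c [ 567.5 -230.1] size [5, 62] ang -0.082
shift [-0.02 -7.46  9.62] turn -0.002 rows>= 3 q [-0.26  0.02 -0.41  1.14 -0.   -0.26]
```

View pics/w6.png

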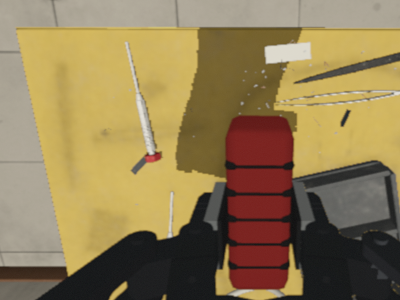

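```bash
cat >> h.py <<'E'
def drv(n,cam="wrist",k=0):
    "driver ends from the outline -> mid, angle of long axis, side targets"
    o=outline_of(n,cam)[k]; v,u=np.nonzero(o["pixels"]); cal=get_calibration(cam)
    W=np.array([ray(cam,a,b,7,cal)[:2] for a,b in zip(u,v)])
    l=cv2.fitLine(W.astype(np.float32),cv2.DIST_HUBER,0,.01,.01).ravel();d=l[:2]*np.sign(l[0]);p=l[2:]
    s=(W-p)@d; a,b=s.min(),s.max(); m=p+d*(a+b)/2; nrm=np.array([-d[1],d[0]])
    print(n,round(o["p"],2),"len",round(b-a),"mid",np.round(m,1),"ang",round(float(np.arctan2(d[1],d[0])),3),"left(+y)",np.round(m+50*nrm,1),"right",np.round(m-50*nrm,1))
E
python3 - <<'E'
from h import *
a=ray("wrist",187,102,5);b=ray("wrist",214,220,9);print(a,b,(a+b)/2,np.linalg.norm(b-a),np.arctan2((b-a)[1],(b-a)[0]))
drv("driver_red_mid")
# held grip in picture: box of red
im=snapshot("wrist");h=cv2.cvtColor(im,cv2.COLOR_BGR2HSV);m=((h[...,0]<8)|(h[...,0]>172))&(h[...,1]>150);m[:,:280]=0;m[:,360:]=0
v,u=np.nonzero(m);print(u.min(),u.max(),v.min(),v.max(),[np.round(ray("wrist",320,q,227)) for q in(v.min(),v.max())])
E
```

```text
[ 353.34447776 -260.59905287    5.        ] [ 490.49818748 -243.55735506    9.        ] [ 421.92133262 -252.07820396    7.        ] 138.2662632560365 0.12361897358679409
driver_red_mid 0.6 len 141 mid [ 423.6 -253.8] ang 0.109 left(+y) [ 418.1 -204.1] right [ 429.  -303.5]
286 352 176 348 [array([ 382., -117.,  227.]), array([ 480., -117.,  227.])]
```

```bash
python3 -c "
from h import *
go(418,-203.5,110,np.pi+.115)"
```

```text
shift [ 0.67 -8.73 13.62] turn -0.119 rows>= 4 q [-0.27  0.02 -0.41  1.14 -0.   -0.26]
```

```bash
python3 -m crank '[[[0.2,-4,1],-0.06],[[0.6,-8.7,3],-0.118],[[0.6,-8.7,6],-0.118],[[0.6,-8.7,10],-0.118],[[0.6,-8.7,13.6],-0.118],[[0.6,-8.7,13.6],-0.118]]'; python3 - <<'E'
from h import *
im=snapshot("wrist");cv2.imwrite("pics/w7.png",im)
drv("driver_red_mid");go(418,-203.5,36,np.pi+.115)
E
```

```text
clock: 12.0
ee_pos: [414.9, -202.2, 106.2]
tcp_rot: [-0.004, -0.056, 0.998, 0.002]
ft_force: [-1.7, 0.8, -0.3]
finger_gap: 28.3
grasp_force: 60.0
driver_red_mid 0.56 len 116 mid [ 415.2 -253.9] ang 0.117 left(+y) [ 409.4 -204.3] right [ 421.1 -303.6]
shift [ 0.02 -0.02  7.45] turn -0.002 rows>= 2 q [-0.45  0.17 -0.57  0.83 -0.   -0.57]
```

View pics/w7.png

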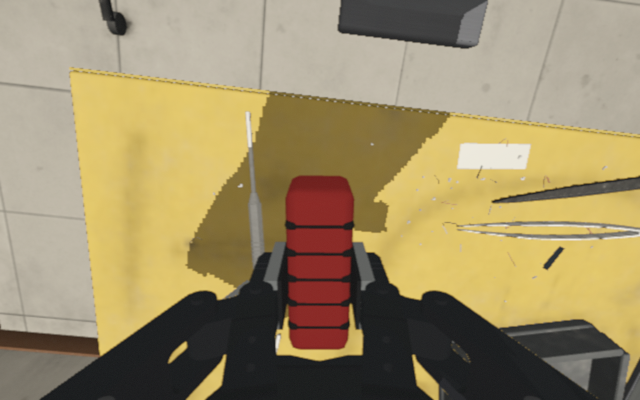

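The driver's shaft runs parallel to the grip, left of it at about (255,200), so the lateral offset is as planned. Lowering.

```bash
python3 -m crank '[[[0,0,3],0],[[0,0,5],0],[[0,0,6.3],0],[[0,0,7],0],[[0,0,7.2],0],[[0,0,7.2],0]]';
```

```text
clock: 12.7
ee_pos: [419.8, -203.5, 39.5]
tcp_rot: [0.001, -0.057, 0.998, -0.0]
ft_force: [0.3, -0.5, -0.5]
finger_gap: 28.6
grasp_force: 60.0
```

```bash
python3 -m crank '[[[0,0,0.2],0],[[0,0,0.4],0],[[0,0,0.4],0]]'; python3 -m crank '[[[0,0,0],0],[[0,0,0],0],[[0,0,0],0]]' 4.2; python3 -m crank '[[[0,0,-2],0],[[0,0,-5],0],[[0,0,-10],0],[[0,0,-15],0],[[0,0,-20],0],[[0,0,-20],0]]'
python3 - <<'E'
from h import *
go(533,134.5,250,np.pi)
E
```

```text
clock: 13.0
ee_pos: [419.6, -203.4, 35.4]
tcp_rot: [0.001, -0.057, 0.998, -0.0]
ft_force: [-0.4, -0.3, 6.1]
finger_gap: 28.7
grasp_force: 60.9
clock: 13.3
ee_pos: [418.7, -203.0, 34.3]
tcp_rot: [-0.0, -0.057, 0.998, 0.0]
ft_force: [-0.9, 0.5, 0.5]
finger_gap: 41.8
grasp_force: 0.0
clock: 13.9
ee_pos: [422.3, -204.8, 241.2]
tcp_rot: [0.005, -0.057, 0.998, -0.003]
ft_force: [-0.2, -0.1, -1.1]
finger_gap: 42.3
grasp_force: 0.0
shift [-14.87  32.44  -0.93] turn 0.114 rows>= 8 q [-0.45  0.06 -0.37  1.12  0.   -0.57]
```

```bash
python3 -m crank '[[[-1,4,-1],0.05],[[-3,8,-1],0.1],[[-5,12,-1],0.114],[[-7,16,-1],0.114],[[-9,20.5,-1],0.114],[[-11,25,-1],0.114],[[-13,29,-1],0.114],[[-14.9,32.5,-1],0.114]]' 5.5; python3 -m crank '[[[0,0,0],0],[[0,0,0],0]]'; python3 - <<'E'
from h import *
go(533,135,140,np.pi)
E
```

```text
clock: 14.7
ee_pos: [529.9, 139.2, 243.9]
tcp_rot: [-0.0, -0.001, 1.0, -0.0]
ft_force: [0.3, -0.8, 0.3]
finger_gap: 55.1
grasp_force: 0.0
clock: 14.9
ee_pos: [529.4, 137.4, 243.5]
tcp_rot: [-0.001, -0.001, 1.0, -0.0]
ft_force: [0.3, 0.0, 0.3]
finger_gap: 55.2
grasp_force: 0.0
shift [-0.37 -0.23 10.35] turn 0.002 rows>= 3 q [ 0.25  0.22 -0.19  1.17 -0.    0.25]
```

```bash
python3 -m crank '[[[-0.3,-0.2,4],0],[[-0.3,-0.2,8],0],[[-0.3,-0.2,10],0],[[-0.3,-0.2,10],0],[[-0.3,-0.2,10],0]]'; python3 - <<'E'
from h import *
im=snapshot("wrist")
find("grip_red_a_mid",42);find("grip_blue_a_mid",42);find("mould_top",24)
go(534,135,46,np.pi)
E
```

```text
clock: 15.4
ee_pos: [532.5, 133.8, 144.8]
tcp_rot: [-0.0, 0.001, 1.0, -0.0]
ft_force: [-0.1, -0.2, 0.7]
finger_gap: 55.2
grasp_force: 0.0
mould_top 0.91 px [373. 132.] c [495.3 175.6] size [135, 203] ang 0.145
shift [3.000e-02 1.000e-02 1.001e+01] turn -0.0 rows>= 3 q [ 0.25  0.28 -0.33  0.95 -0.    0.25]
```

```bash
cat >> h.py <<'E'
def col(hue,z=44,cam="wrist"):
    cal=get_calibration(cam);im=snapshot(cam);h=cv2.cvtColor(im,cv2.COLOR_BGR2HSV)
    m=(((h[...,0]<8)|(h[...,0]>172)) if hue=="red" else ((h[...,0]>100)&(h[...,0]<125)))&(h[...,1]>140)&(h[...,2]>50)
    m=cv2.morphologyEx(m.astype(np.uint8),cv2.MORPH_CLOSE,np.ones((7,7)))
    n,l,s,c=cv2.connectedComponentsWithStats(m)
    for i in range(1,n):
        if s[i,4]>250:
            v,u=np.nonzero(l==i);r=cv2.minAreaRect(np.stack([u,v],1).astype(np.float32));W=[ray(cam,*p,z,cal)[:2] for p in cv2.boxPoints(r)]
            e=[W[1]-W[0],W[2]-W[1]];L=max(e,key=np.linalg.norm)
            print(hue,"bbox",s[i].tolist(),"c",np.round(np.mean(W,0),1),"size",[round(np.linalg.norm(x)) for x in e],"ang",round(float(np.arctan(L[1]/L[0])),3))
E
python3 - <<'E'
from h import *
col("red");col("blue")
E
```

```text
red bbox [298, 151, 40, 108, 4008] c [536.3 132.8] size [28, 85] ang 0.017
blue bbox [382, 154, 50, 107, 4200] c [537.4 198.8] size [84, 32] ang -0.031
```

```bash
python3 -m crank '[[[-0.1,-0.1,3],0],[[-0.1,-0.1,6],0],[[-0.1,-0.1,8],0],[[-0.1,-0.1,9.3],0],[[-0.1,-0.1,10],0],[[-0.1,-0.1,10],0]]'; python3 -m crank '[[[0,0,0],0],[[0,0,0],0],[[0,0,0],0],[[0,0,0],0]]' 2 60;  python3 -m crank '[[[0,0,-0.5],0],[[0,0,-1.5],0],[[0,0,-3],0],[[0,0,-6],0],[[0,0,-10],0],[[0,0,-15],0],[[0,0,-20],0],[[0,0,-20],0]]'; python3 - <<'E'
from h import *
go(428,-150,250,np.pi)
E
```

```text
clock: 16.3
ee_pos: [533.6, 133.8, 44.1]
tcp_rot: [-0.0, -0.0, 1.0, -0.0]
ft_force: [-0.7, -0.3, -0.0]
finger_gap: 54.9
grasp_force: 0.0
clock: 16.7
ee_pos: [535.0, 134.1, 45.8]
tcp_rot: [0.001, -0.0, 1.0, 0.0]
ft_force: [-0.1, -0.2, 5.4]
finger_gap: 28.7
grasp_force: 60.6
clock: 17.5
ee_pos: [537.5, 134.7, 252.6]
tcp_rot: [0.006, -0.0, 1.0, 0.001]
ft_force: [1.0, 0.5, -0.2]
finger_gap: 28.4
grasp_force: 59.8
shift [ 10.96 -28.47   0.05] turn 0.0 rows>= 7 q [ 0.25  0.22 -0.17  1.17 -0.    0.25]
```

```bash
python3 -m crank '[[[1,-4,0],0],[[3,-8,0],0],[[5,-12,0],0],[[7,-16,0],0],[[9,-20,0],0],[[11,-24,0],0],[[11,-26,0],0],[[11,-26,0],0]]'; python3 - <<'E'
from h import *
im=snapshot("wrist");cv2.imwrite("pics/w8.png",im[60:360,60:460])
drv("driver_red_mid");drv("driver_blue_mid");col("red",32)
E
```

```text
clock: 18.3
ee_pos: [423.1, -128.3, 244.7]
tcp_rot: [0.0, 0.002, 1.0, -0.0]
ft_force: [0.6, 1.0, -0.2]
finger_gap: 28.3
grasp_force: 59.8
driver_red_mid 0.57 len 140 mid [ 423.7 -247.2] ang 0.117 left(+y) [ 417.9 -197.5] right [ 429.6 -296.9]
driver_blue_mid 0.51 len 26 mid [ 562.8 -222.6] ang -0.101 left(+y) [ 567.9 -172.9] right [ 557.8 -272.4]
red bbox [229, 128, 40, 77, 2215] c [ 419.2 -200.7] size [32, 83] ang 0.127
red bbox [286, 183, 67, 174, 10547] c [ 553.8 -126.3] size [72, 235] ang 0.031
```

View pics/w8.png

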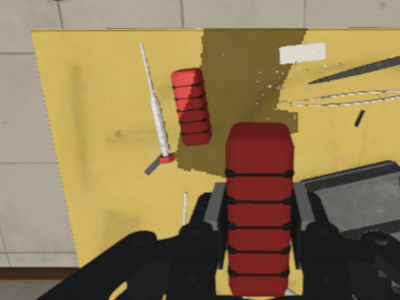

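The placed red grip lies parallel on one side of the red driver, about 47–50 mm from it. The second goes on the far side.

```bash
python3 -c "
from h import *
go(429,-300.5,200,np.pi+.117)"
```

```text
shift [ -0.49 -17.51   4.43] turn -0.116 rows>= 4 q [-0.29  0.02 -0.41  1.14  0.   -0.29]
```

```bash
python3 -m crank '[[[0,-4,0],-0.06],[[-0.3,-9,0],-0.116],[[-0.5,-13,2],-0.116],[[-0.5,-17.5,4.5],-0.116],[[-0.5,-17.5,8],-0.116],[[-0.5,-17.5,12],-0.116],[[-0.5,-17.5,14],-0.116],[[-0.5,-17.5,14],-0.116]]'; python3 - <<'E'
from h import *
snapshot("wrist");drv("driver_red_mid");col("red",32)
go(429,-300.5,36,np.pi+.117)
E
```

```text
clock: 19.3
ee_pos: [427.2, -298.6, 101.1]
tcp_rot: [-0.003, -0.059, 0.998, 0.002]
ft_force: [-0.1, -0.0, -0.5]
finger_gap: 28.5
grasp_force: 59.9
driver_red_mid 0.86 len 128 mid [ 418.7 -252.5] ang 0.157 left(+y) [ 410.9 -203.1] right [ 426.6 -301.9]
red bbox [426, 155, 69, 121, 6490] c [ 418.7 -210.9] size [85, 37] ang 0.064
red bbox [286, 183, 68, 174, 10496] c [ 472.7 -295.8] size [43, 137] ang 0.15
shift [0.11 0.07 6.95] turn 0.001 rows>= 2 q [-0.61  0.28 -0.44  0.85  0.   -0.73]
```

```bash
python3 -m crank '[[[0,0,2.5],0],[[0,0,4.5],0],[[0,0,5.8],0],[[0,0,6.5],0],[[0,0,6.8],0],[[0,0,7],0],[[0,0,7],0]]'; python3 -m crank '[[[0,0,0],0],[[0,0,0],0],[[0,0,0],0]]' 4.2; python3 -m crank '[[[0,0,-2],0],[[0,0,-5],0],[[0,0,-10],0],[[0,0,-15],0],[[0,0,-20],0],[[0,0,-20],0]]'
python3 - <<'E'
from h import *
go(533,204.5,250,np.pi)
E
```

```text
clock: 20.15
ee_pos: [429.3, -301.5, 34.9]
tcp_rot: [0.0, -0.058, 0.998, -0.0]
ft_force: [0.4, -0.1, -1.2]
finger_gap: 28.8
grasp_force: 59.9
clock: 20.45
ee_pos: [429.1, -301.4, 34.7]
tcp_rot: [0.0, -0.058, 0.998, -0.0]
ft_force: [-0.1, 0.8, 0.0]
finger_gap: 41.5
grasp_force: 0.0
clock: 21.05
ee_pos: [432.2, -303.6, 242.0]
tcp_rot: [0.005, -0.058, 0.998, -0.004]
ft_force: [0.3, -0.6, -0.1]
finger_gap: 42.4
grasp_force: 0.0
shift [-15.91  49.29  -1.05] turn 0.116 rows>= 11 q [-0.61  0.17 -0.25  1.14 -0.   -0.73]
```

```bash
python3 -m crank '[[[-1,4,-1],0.05],[[-3,8.5,-1],0.116],[[-4.5,13,-1],0.116],[[-6,18,-1],0.116],[[-7.5,22.5,-1],0.116],[[-9,27,-1],0.116],[[-10.5,32,-1],0.116],[[-12,36.5,-1],0.116]]' 5.5; python3 -c "
from h import *
go(533,204,140,np.pi)"
```

```text
clock: 21.85
ee_pos: [505.6, 77.3, 244.4]
tcp_rot: [0.0, -0.0, 1.0, -0.0]
ft_force: [0.6, -0.6, 0.4]
finger_gap: 55.1
grasp_force: 0.0
shift [-2.74 12.67 10.44] turn 0.0 rows>= 4 q [ 0.15  0.15 -0.27  1.15 -0.    0.15]
```

```bash
python3 -m crank '[[[-1,4,0],0],[[-2,8,0],0],[[-2.7,12.5,0],0],[[-2.7,12.5,4],0],[[-2.7,12.5,8],0],[[-2.7,12.5,10],0],[[-2.7,12.5,10],0],[[-2.7,12.5,10],0]]'; python3 - <<'E'
from h import *
go(535,202.5,46,np.pi)
col("blue")
E
```

```text
clock: 22.65
ee_pos: [532.7, 200.2, 144.6]
tcp_rot: [-0.0, -0.0, 1.0, -0.0]
ft_force: [0.4, 0.1, 0.4]
finger_gap: 54.9
grasp_force: 0.0
shift [-0.24  0.23  9.86] turn 0.0 rows>= 2 q [ 0.36  0.32 -0.29  0.96  0.    0.36]
blue bbox [304, 156, 40, 107, 3915] c [537.7 202.5] size [84, 27] ang -0.029
```

```bash
python3 -m crank '[[[-0.2,0.3,3],0],[[-0.2,0.3,6],0],[[-0.2,0.3,8],0],[[-0.2,0.3,9.3],0],[[-0.2,0.3,9.9],0],[[-0.2,0.3,9.9],0]]'; python3 -m crank '[[[0,0,0],0],[[0,0,0],0],[[0,0,0],0],[[0,0,0],0]]' 2 60;  python3 -m crank '[[[0,0,-0.5],0],[[0,0,-1.5],0],[[0,0,-3],0],[[0,0,-6],0],[[0,0,-10],0],[[0,0,-15],0],[[0,0,-20],0],[[0,0,-20],0]]'; python3 - <<'E'
from h import *
go(560,-130,250,np.pi)
E
```

```text
clock: 23.3
ee_pos: [535.2, 203.3, 45.8]
tcp_rot: [0.0, -0.0, 1.0, 0.0]
ft_force: [-0.0, 0.2, -0.2]
finger_gap: 54.9
grasp_force: 0.0
clock: 23.7
ee_pos: [536.0, 203.7, 47.0]
tcp_rot: [0.001, -0.0, 1.0, 0.0]
ft_force: [0.1, -0.5, 6.5]
finger_gap: 28.5
grasp_force: 60.7
clock: 24.5
ee_pos: [538.3, 204.7, 253.9]
tcp_rot: [0.006, -0.0, 1.0, 0.002]
ft_force: [1.2, -0.3, 0.0]
finger_gap: 28.4
grasp_force: 59.8
shift [ -2.16 -33.47   0.26] turn 0.0 rows>= 7 q [ 0.36  0.26 -0.12  1.19  0.    0.36]
```

```bash
python3 -m crank '[[[-1,-4,-1],0],[[-2,-8.5,-2],0],[[-3.5,-13,-2],0],[[-5,-18,-2],0],[[-6.5,-22.5,-2],0],[[-8,-27,-2],0],[[-9,-31,-2],0],[[-9,-31,-2],0]]'; python3 -m crank '[[[0,0,0],0],[[0,0,0],0]]'; python3 - <<'E'
from h import *
im=snapshot("wrist");cv2.imwrite("pics/w9.png",im[0:400,60:460])
drv("driver_blue_mid");drv("driver_red_mid");col("red",32)
E
```

```text
clock: 25.3
ee_pos: [625.2, -111.7, 264.9]
tcp_rot: [-0.0, 0.003, 1.0, -0.001]
ft_force: [0.5, 0.1, -1.7]
finger_gap: 28.3
grasp_force: 59.8
clock: 25.5
ee_pos: [624.3, -105.8, 265.3]
tcp_rot: [-0.0, -0.0, 1.0, 0.0]
ft_force: [0.6, -0.6, -0.8]
finger_gap: 28.8
grasp_force: 59.9
driver_blue_mid 0.87 len 141 mid [ 606.6 -230.7] ang -0.118 left(+y) [ 612.5 -181.1] right [ 600.7 -280.4]
driver_red_mid 0.7 len 42 mid [ 471.3 -243.8] ang 0.129 left(+y) [ 464.8 -194.2] right [ 477.7 -293.3]
red bbox [110, 0, 44, 25, 860] c [ 468.1 -292.2] size [42, 21] ang -1.569
red bbox [210, 0, 33, 12, 276] c [ 462.1 -198.1] size [31, 10] ang -1.569
```

View pics/w9.png

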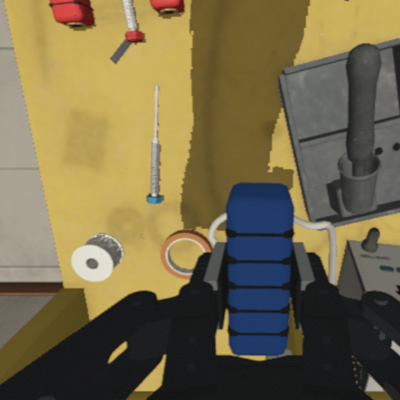

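Blue driver: tip at (216,85) and cap at (214,197) in full-image pixels, lying clear. The left side at (612,−181) is free, well short of the tape roll.

```bash
python3 -c "
from h import *
go(612,-181,110,np.pi-.108)"
```

```text
shift [ 1.28 -7.56 15.56] turn 0.11 rows>= 4 q [-0.17  0.37  0.07  1.27  0.   -0.17]
```

```bash
python3 -m crank '[[[0.6,-4,0],0.06],[[1.3,-7.6,1],0.11],[[1.3,-7.6,5],0.11],[[1.3,-7.6,9],0.11],[[1.3,-7.6,13],0.11],[[1.3,-7.6,15.5],0.11],[[1.3,-7.6,15.5],0.11],[[1.3,-7.6,15.5],0.11]]'; python3 - <<'E'
from h import *
snapshot("wrist");drv("driver_blue_mid")
go(612,-181,36,np.pi-.108)
E
```

```text
clock: 26.5
ee_pos: [611.9, -182.1, 110.9]
tcp_rot: [-0.0, 0.054, 0.999, 0.0]
ft_force: [0.4, -0.0, -0.4]
finger_gap: 28.6
grasp_force: 59.9
driver_blue_mid 0.87 len 136 mid [ 605.3 -232.3] ang -0.124 left(+y) [ 611.5 -182.7] right [ 599.2 -281.9]
shift [0.19 0.17 7.67] turn -0.001 rows>= 2 q [-0.29  0.47 -0.15  0.95  0.   -0.18]
```

```bash
python3 -m crank '[[[0,0,2.5],0],[[0,0,4.5],0],[[0,0,5.8],0],[[0,0,6.7],0],[[0,0,7.3],0],[[0,0,7.6],0],[[0,0,7.6],0]]'; python3 -m crank '[[[0,0,0],0],[[0,0,0],0],[[0,0,0],0]]' 4.2; python3 -m crank '[[[0,0,-2],0],[[0,0,-5],0],[[0,0,-10],0],[[0,0,-15],0],[[0,0,-20],0],[[0,0,-20],0]]'
python3 - <<'E'
from h import *
go(500,-100,300,np.pi)
E
```

```text
clock: 27.3
ee_pos: [612.4, -182.9, 35.2]
tcp_rot: [0.001, 0.055, 0.998, -0.0]
ft_force: [0.4, 0.7, -0.3]
finger_gap: 28.3
grasp_force: 60.0
clock: 27.6
ee_pos: [612.1, -182.8, 34.7]
tcp_rot: [0.0, 0.055, 0.998, -0.0]
ft_force: [0.2, -1.2, -0.3]
finger_gap: 41.9
grasp_force: 0.0
clock: 28.2
ee_pos: [615.8, -183.9, 243.1]
tcp_rot: [0.006, 0.055, 0.998, -0.002]
ft_force: [1.8, 0.6, -1.0]
finger_gap: 41.9
grasp_force: 0.0
shift [12.35  7.06 -5.87] turn -0.11 rows>= 4 q [-0.29  0.39  0.04  1.21 -0.   -0.18]
```

```bash
python3 -m crank '[[[4,3,-3],-0.1],[[8,6,-6],-0.11],[[11,9,-9],-0.11],[[11,10,-11],-0.11],[[11,10,-11],-0.11],[[11,10,-11],-0.11]]'; python3 - <<'E'
from h import *
im=snapshot("wrist");cv2.imwrite("pics/w10.png",im)
drv("driver_blue_mid");drv("driver_red_mid");col("red",30);col("blue",30)
find("power_lever_tip",83)
E
```

```text
clock: 28.8
ee_pos: [513.9, -71.0, 345.0]
tcp_rot: [0.001, -0.001, 1.0, -0.0]
ft_force: [0.1, 0.4, 0.2]
finger_gap: 42.1
grasp_force: 0.0
driver_blue_mid 0.84 len 85 mid [ 632.7 -234.4] ang -0.112 left(+y) [ 638.2 -184.7] right [ 627.1 -284.1]
driver_red_mid 0.98 len 138 mid [ 419.6 -249.3] ang 0.113 left(+y) [ 414.  -199.6] right [ 425.3 -299. ]
red bbox [201, 50, 36, 68, 1678] c [ 420.7 -201. ] size [32, 83] ang 0.12
red bbox [125, 61, 44, 67, 1906] c [ 432.5 -295.6] size [38, 84] ang 0.126
blue bbox [234, 195, 23, 56, 1070] c [ 613.3 -181.8] size [87, 29] ang -0.145
power_lever_tip 0.46 px [636.  64.] c [400.9 281.7] size [6, 10] ang 0.29
```

View pics/w10.png

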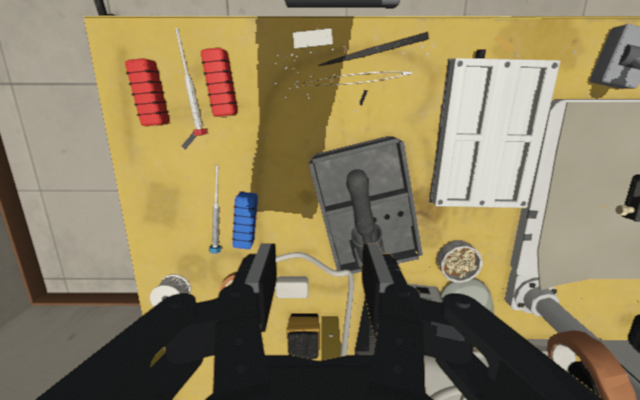

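All three grips lie parallel beside the matching drivers at about 48–50 mm. The mould at (495,132) is empty and the tape and spool haven't moved. The lever was seen off and hasn't been touched since. Handing in.

```bash
python3 - <<'E'
from h import *
p=(ray("wrist",217,166,5)+ray("wrist",214,253,9))/2;print("blue mid",p)
print(job_done())
E
```

```text
blue mid [ 603.08538992 -230.69948782    7.        ]
the job is handed in; nothing more can be done
None
```

I threw the lever fully off before lifting anything, then laid the three grips present flat beside their drivers, parallel and about 5 cm off (two red either side of the red driver, one blue beside the blue), and handed the job in at about 29 s; no verdict came back.

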